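# Seat a flat bar in the drilling jig and snap its two toggle clamps shut

## Robot

A 6-joint arm with a two-finger parallel gripper is mounted at the origin on the work surface. World frame = base frame: x ahead of the robot, y to its left, z up, the work surface at z = 0. Lengths are in m, angles in rad, forces in N, time in s.
With the tool pointing down it reaches from about 0.375 to 0.9 m from the base axis. Payload 3.1 kg.
Tool frame: the origin (TCP) lies at the very end of the fingers, on their centre line; the grasp point (between the pads) lies 19 mm behind it (manip.hold_point_z is the distance from the TCP to the grasp point, in m); y points along the fingers, z is the direction in which the jaws open and shut, and the axes are right-handed (so a half turn about y gives the same grasp; the last joint's range is limited). The gripper opens to 85 mm and grips with 20 to 120 N. Pads are 22 mm wide; open, the fingers measure 114 mm over their backs; the gripper's body (76 mm by 85 mm) begins 54 mm behind the grasp point. The pads swing forward as they close: fully open they stand 13 mm farther back than shut.
Start: joints at [1.107, 0.527, 1.433, -0, 1.181, -0.178], TCP at [0.176, 0.6, 0.231] pointing down, gripper open.
Joint ranges: [-3.08, 3.08], [-0.75, 2.2], [0.22, 2.44], [-1.43, 4.57], [0, 2.65], [-2.85, 2.85]. Speed limits (rad/s): [2.79, 2.79, 3.14, 3.14, 3.14, 3.14].

## Interface

Orientations are given as a unit quaternion [x, y, z, w].
In Python, from station import manip, eyes, workorder gives the robot as it stands. The module is installed in compiled form; this text tells all that it offers.
- The arm moves only by the shell command python3 -m jog 'ROWS' [OPENING] [FORCE]. ROWS is JSON, a list of rows, each a list of 2 entries, a list of its own where there are three numbers: the shift along the tool's x, y, z in cm, then the turn about the tool's y in rad. A call has 1 to 20 rows; each row is the pose to reach, as a shift and turn from the pose commanded when the call began, along the tool's axes at that moment; what a row does not reach only later rows make up. A row lasts 1/12 s, in which the tool goes at most 41.7 mm and 7.16 degrees, less where a joint would pass 70% of its speed; a pose out of reach is approached as far as the arm can. A call with a gripper value outside its range is refused whole. OPENING is the finger opening in cm, from 0 to 8.54, set as the call begins (- or left out, the last holds). The fingers move at their own pace and stop on an object; FORCE is the grip in N (left out, the last holds). Time passes only in rows, so rows that repeat a pose let the fingers close. It gives the time, the measured TCP pose, the force and the opening at its end, in the units of the state.
- manip.sense(): the state, without advancing time (a new reading comes with each control period).
- eyes.snapshot(name): name is "scene" or "top"; returns a dict with "frame" (480x640x3 uint8, red, green, blue), "vfov" (degrees; the focal length in pixels is half the picture's height over the tangent of half this angle, whatever the lens; pixels are square), "cx", "cy" (the principal point, pixels), "rvec" (rotation vector, rad) and "tvec" (3), from world to camera coordinates, as OpenCV has them. Camera axes: x right, y down, z forward; pixel columns grow to the right and rows downward; lengths in m; the calibration is good to about 2 mm. A picture is of the moment at which its call begins. There is no depth.
- workorder.sign_off(): hands the job in, once; it reports no verdict.
The state is a dict: "t": time; "q": joint angles; "qd": joint speeds; "tau": joint torques, N m; "tcp_pos": TCP position; "tool_rot": TCP orientation; "force": force on the tool from outside, world axes, zero at the start; "ft_torque": the same for the moment, N m; "finger_gap": opening from 0.0 (shut) to 1.0 (fully open).
Only numpy, scipy, OpenCV 4.12 (cv2) and the standard library are available. Lean on these libraries where they do the work, as an engineer would, in place of code of your own. Each camera call takes 0.05 s, during which the arm holds its last target. There are 200 camera calls.

## Task

The flat steel bar lies in the channel of the drilling jig, short of the steel end stop on the left. Push the bar along the channel until its end is fully home against the stop, then push down the handles of both toggle clamps, in either order, until each snaps over its dead point and stays locked with its foot pressing on the bar. Only push with the fingers: never lift the bar, and leave everything else on the bench where it is.

Things in the scene. Friction and masses are not known exactly. Their poses are not given: they have to be found in the camera images.
- jig: plywood jig board, 300 (x) x 420 (y) x 18 mm, bolted down. Origin: under its centre; x away from the robot, y left, z up. The channel runs along y at x = +0.0845 m, 43.5 mm wide, floor at z = 0.018: far fence 22 mm high (y -0.095 to 0.16), near guide 8 mm high (y -0.075 to 0.14), steel end stop 22 mm high with its face at y = +0.140 (left). The right end is open.
- work: the work: dark flat steel bar, 40 (x) x 240 (y) x 10 mm, about 0.75 kg, lying flat in the channel. Origin: centre of its underside; y along its length towards the stop. It starts 25 to 60 mm short of the stop; sliding takes 3 to 7 N.
- work_end (a point): middle of the bar's left end face, 5 mm above the board: the face that must meet the stop.
- work_tail (a point): middle of the bar's right end face, 5 mm above the board: the face to push on. It reaches y = -0.100 in the jig's frame when the bar is home.
- clampL: left toggle clamp (seen from the robot), steel, 27 mm wide. Origin: on the board under the holding bar's pivot; z up; x towards the work; all its parts swing in its x-z plane. At the start the holding bar stands about upright (end 110 mm above the board); behind it (-x) the handle stands up, leaning 13 deg to -x, its end 172 mm above the board. It closes by swinging to -x and down.
- clampL_grip (a point): middle of the left clamp's black grip (104 mm long, 22 wide, 16 thick) on its pushed face, which looks to the work when up and upward when down. -x: along the handle to its free end; z: out of the pushed face. In the clamp's frame it goes in an arc (centre near (-0.022, 0, 0.050) m) from about (-0.03, 0, 0.12) by (-0.09, 0, 0.062) at the dead point to (-0.091, 0, 0.053) locked.
- clampL_handle (a joint): left handle against its link, rad: 0 at the start (raised), grows as it is pushed down, 2.04 at the dead point, 2.23 on its stop (locked). Stiff: stays where left while raised (1 to 3 N at mid grip). From 1.7 the foot presses on the bar; the push rises to about 6 N before the dead point, then the handle snaps to its stop by itself.
- clampL_foot: sprung rubber foot of the left clamp, 19 mm diameter, at the end of its holding bar, 68 mm from the pivot. Origin: middle of its pressing face. It swings down onto the work as the handle goes down.
- clampR: right toggle clamp (seen from the robot), steel, 27 mm wide. Origin: on the board under the holding bar's pivot; z up; x towards the work; all its parts swing in its x-z plane. At the start the holding bar stands about upright (end 110 mm above the board); behind it (-x) the handle stands up, leaning 13 deg to -x, its end 172 mm above the board. It closes by swinging to -x and down.
- clampR_grip (a point): middle of the right clamp's black grip (104 mm long, 22 wide, 16 thick) on its pushed face, which looks to the work when up and upward when down. -x: along the handle to its free end; z: out of the pushed face. In the clamp's frame it goes in an arc (centre near (-0.022, 0, 0.050) m) from about (-0.03, 0, 0.12) by (-0.09, 0, 0.062) at the dead point to (-0.091, 0, 0.053) locked.
- clampR_handle (a joint): right handle against its link, rad: 0 at the start (raised), grows as it is pushed down, 2.04 at the dead point, 2.23 on its stop (locked). Stiff: stays where left while raised (1 to 3 N at mid grip). From 1.7 the foot presses on the bar; the push rises to about 6 N before the dead point, then the handle snaps to its stop by itself.
- clampR_foot: sprung rubber foot of the right clamp, 19 mm diameter, at the end of its holding bar, 68 mm from the pivot. Origin: middle of its pressing face. It swings down onto the work as the handle goes down.
- bit_case: bystander: flat grey plastic drill-bit case, 45 x 75 x 18 mm, lying on the jig board near its corner on the robot side, right. Origin: centre of its underside. Leave it alone.
- punch: bystander: steel centre punch, 125 mm long, 10 mm thick, lying on the jig board near its corner on the robot side, left. Origin: centre of its underside. Leave it alone.
- tape: bystander: black tape measure with a yellow disc, 72 x 36 x 60 mm. Origin: centre of its underside. Leave it alone.
- battery: bystander: black power-tool battery with a green band, 115 x 76 x 63 mm. Origin: centre of its underside. Leave it alone.
- screw_jar: bystander: glass jar with a steel lid, 72 mm diameter, 85 mm tall. Origin: centre of its underside. Leave it alone.
- oil_can: bystander: small white and blue can with a red nozzle, 66 mm diameter, 140 mm tall. Origin: centre of its underside. Leave it alone.
Mind the look-alikes: they are no part of the job. Leave any green or pink look-alike of the work alone.

How it is judged:
On the way, in this order (a step that is already met when the one before it is completed fails the run):
1. the bar is pushed home against the stop, both clamp handles still up (y of work_end in the frame of jig above 0.137 m and value of joint each of clampL_handle, clampR_handle below 1.6 rad), for 0.2 s.
2. one clamp is snapped past its dead point with its foot on the bar (((value of joint clampL_handle above 2.15 rad and contact force between clampL_foot and work above 8 N) or (value of joint clampR_handle above 2.15 rad and contact force between clampR_foot and work above 8 N))), for 0.2 s.
3. both clamps are locked with their feet on the bar (value of joint each of clampL_handle, clampR_handle above 2.15 rad and contact force between each of clampL_foot, clampR_foot and work above 8 N), for 0.2 s.
At the end, for the whole second after the job is handed in: The bar lies flat and still in the channel with its left end within 3 mm of the stop; both clamp handles are past the dead point on their stops (above 2.15 rad) and each rubber foot presses on the bar with more than 8 N (all of step 3 and y of work_end in the frame of jig above 0.137 m and linear speed of work below 0.01 m/s and height (world z) of work below 0.021 m and angle between work's own z axis and vertical below 0.03 rad); the robot touches nothing.
It fails at once if the bar is lifted (more than 8 mm) or tipped (height (world z) of work above 0.026 m or angle between work's own z axis and vertical above 0.1 rad).
It fails at once if a bystander is moved by more than 25 mm (distance of any of bit_case, punch, tape, battery, screw_jar, oil_can from where it was at the start of the episode above 0.025 m).
It also fails if it takes over 58 s, if anything falls off the work surface, if the arm or the gripper's body presses on something with over 40 N, if the wrist force passes 120 N, or if a joint passes its speed limit or range.

## Working session

There is one attempt and no reset: what is moved stays moved. The work goes in short steps, Python scripts to look and compute and a shell command to move; the robot and the scene stay as the last step left them, time stands still between calls to the robot, and variables do not carry over. Pictures are saved under pics/ and viewed, about 8 in all and at most 12, crops included, and the job is handed in when it is done.

```bash
mkdir -p pics; cat > h.py <<'E'
from station import manip, eyes, workorder
import numpy as np, cv2
from scipy.spatial.transform import Rotation as R
def snap(n):
    s=eyes.snapshot(n); f=240/np.tan(np.radians(s["vfov"])/2)
    K=np.array([[f,0,s["cx"]],[0,f,s["cy"]],[0,0,1]]); Rm=cv2.Rodrigues(np.array(s["rvec"],float))[0]
    return s["frame"],K,Rm,np.array(s["tvec"],float).ravel()
def ray(c,u,v,z):
    _,K,Rm,t=c; d=Rm.T@np.linalg.solve(K,[u,v,1]); o=-Rm.T@t
    return o+d*(z-o[2])/d[2]
def proj(c,p):
    _,K,Rm,t=c; q=K@(Rm@np.array(p,float)+t); return q[:2]/q[2]
def save(img,n): cv2.imwrite("pics/"+n,cv2.cvtColor(img,cv2.COLOR_RGB2BGR))
E
python3 - <<'E'
from h import *
for n in("scene","top"):
    c=snap(n); save(c[0],n+"0.png"); print(n,c[1][0,0],-c[2].T@c[3])
s=manip.sense(); print(s["tcp_pos"],s["tool_rot"],R.from_quat(s["tool_rot"]).as_matrix().round(3),s["force"],s["t"])
E
```

```text
scene 489.92588274628554 [ 1.2868725  -0.05823873  1.00801935]
top 438.41782823914946 [0.26859619 0.00488632 1.10154878]
[0.17526344 0.59926471 0.23044474] [ 0.70059672 -0.10055019  0.1001185  -0.69930693] [[ 0.96  -0.001  0.281]
 [-0.281 -0.002  0.96 ]
 [-0.    -1.    -0.002]] [ 1.04212438  0.35176484 -0.18149694] 0.1
```

View pics/scene0.png

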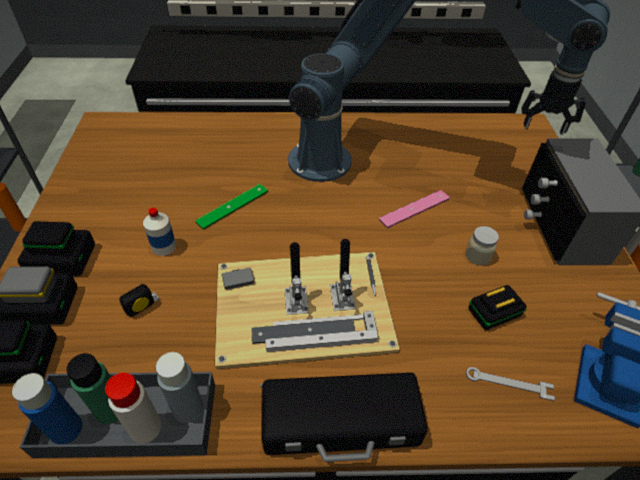

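View pics/top0.png

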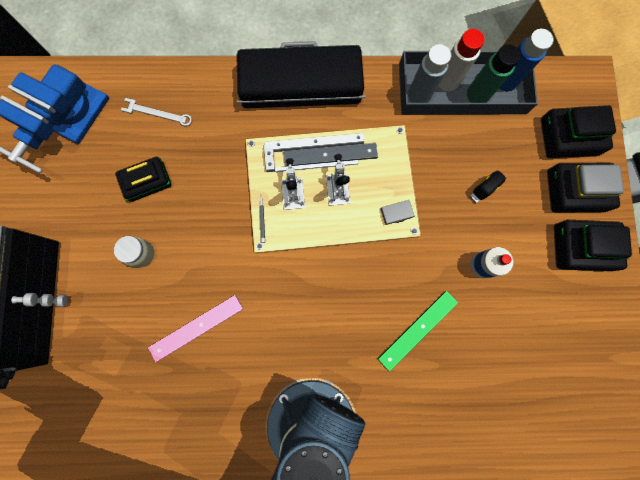

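The scene view (from the far side) shows the jig at about (305,310), the clamps at (297,285) and (345,280), and the bar in the channel behind the far fence. The top view shows the board corners near (247,139), (405,126), (419,236) and (254,251), and the bar's right end near (377,151). The stop is on the left, at about (268,155).

```bash
python3 - <<'E'
from h import *
c=snap("top"); hsv=cv2.cvtColor(c[0],cv2.COLOR_RGB2HSV)
print(hsv[220,320],hsv[151,370],hsv[300,320])
m=cv2.inRange(hsv,(20,40,150),(35,160,255)); m=cv2.morphologyEx(m,cv2.MORPH_OPEN,np.ones((3,3)))
n,l,st,_=cv2.connectedComponentsWithStats(m); ok=[i for i in range(1,n) if st[i,4]>300 and 230<st[i,0]<430 and 110<st[i,1]<260]
pts=np.argwhere(np.isin(l,ok))[:,::-1].astype(np.int32)
h=cv2.convexHull(pts)[:,0].astype(float)
W=np.array([ray(c,u,v,.018)[:2] for u,v in h])
r=cv2.minAreaRect((W*1000).astype(np.float32)); print("board",r)
im=cv2.resize(c[0][110:270,230:440],None,fx=3.8,fy=3.7,interpolation=cv2.INTER_CUBIC); save(im,"crop1.png")
E
```

```text
[ 28  80 235] [ 90   5 200] [ 15 175 186]
board ((582.1864013671875, -57.853057861328125), (298.69818115234375, 419.3946838378906), 5.1534271240234375)
```

View pics/crop1.png

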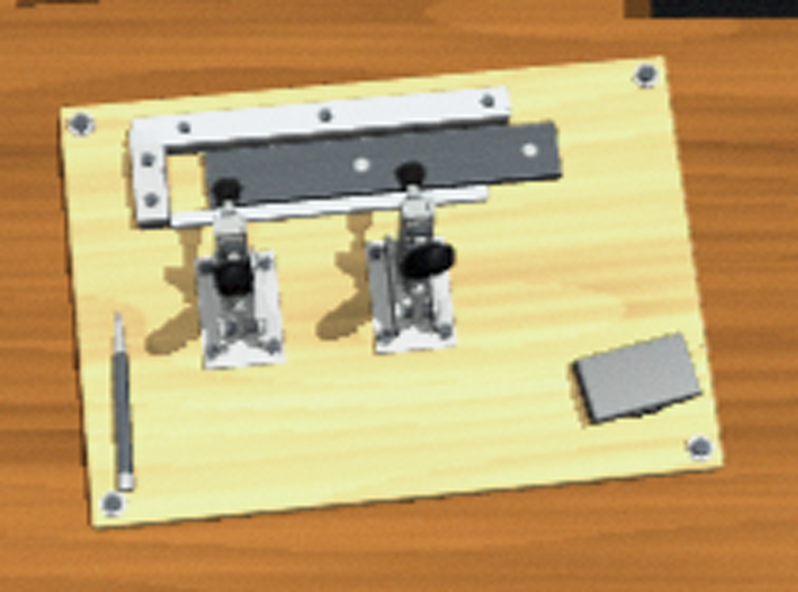

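The crop shows the whole jig clearly. The bar runs from (205,180) to (560,150), the grip tips are near (233,278) and (430,258), and the clamp base plates are square with the jig. The fitted board size (298.7 x 419.4 mm) agrees with the given one.

```bash
cat >> h.py <<'E'
yaw=np.radians(5.153); RJ=R.from_euler('z',yaw).as_matrix(); J0=np.array([.5822,-.05785,0])
def toJ(p): return RJ.T@(np.array(p)-J0)
def toW(p): return RJ@np.array(p,float)+J0
def tri(c1,p1,c2,p2):
    P=[c[1]@np.c_[c[2],c[3]] for c in(c1,c2)]
    X=cv2.triangulatePoints(P[0],P[1],np.array(p1,float).reshape(2,1),np.array(p2,float).reshape(2,1))[:,0]; return X[:3]/X[3]
E
python3 - <<'E'
from h import *
t=snap("top"); s=snap("scene")
f=lambda u,v:(230+u/3.8,110+v/3.7)
for n,u,v,z in [("tail far",553,123,.028),("tail near",561,178,.028),("end far",204,153,.028),("end near",208,205,.028),("stopface far",168,153,.04),("plateL l",205,255,.02),("plateL",203,365,.02),("plateL r",284,360,.02),("plateR l",370,240,.02),("plateR",376,352,.02),("plateR r",455,345,.02),("fence r end",508,88,.04)]:
    print(n,toJ(ray(t,*f(u,v),z)).round(4))
def blobs(c,box,thr):
    x0,y0,x1,y1=box; g=c[0][y0:y1,x0:x1].max(2); m=(g<thr).astype(np.uint8)
    n,l,st,ce=cv2.connectedComponentsWithStats(m)
    for i in range(1,n):
        if st[i,4]>8: print(st[i,:4]+[x0,y0,0,0],st[i,4],(ce[i]+[x0,y0]).round(1))
blobs(t,(262,145,385,210),60); print(); blobs(s,(280,232,365,320),60)
im=cv2.resize(s[0][225:365,205:405],None,fx=4,fy=4,interpolation=cv2.INTER_CUBIC); save(im,"crop2.png")
E
```

```text
tail far [ 0.1015 -0.1254  0.028 ]
tail near [ 0.061  -0.1257  0.028 ]
end far [0.102  0.1129 0.028 ]
end near [0.0642 0.1136 0.028 ]
stopface far [0.0997 0.1365 0.04  ]
plateL l [0.0312 0.119  0.02  ]
plateL [-0.0463  0.1273  0.02  ]
plateL r [-0.0481  0.0734  0.02  ]
plateR l [0.0313 0.0072 0.02  ]
plateR [-0.0485  0.0117  0.02  ]
plateR r [-0.0487 -0.0414  0.02  ]
fence r end [ 0.1252 -0.0958  0.04  ]
[326 145   7   2] 9 [329.1 145.6]
[331 154  16   8] 51 [337.7 157.6]
[286 158   8   8] 38 [289.1 161.2]
[363 158  10   1] 10 [367.5 158. ]
[353 159   9   1] 9 [357. 159.]
[335 176  14  11] 107 [341.3 180.4]
[285 178  12  12] 92 [290.9 184.3]

[340 239  10  41] 293 [344.4 256.6]
[290 243  10  35] 281 [294.8 259.5]
[293 285   9  16] 65 [297.7 294.8]
[342 289  10   8] 48 [347.2 292.1]
```

View pics/crop2.png

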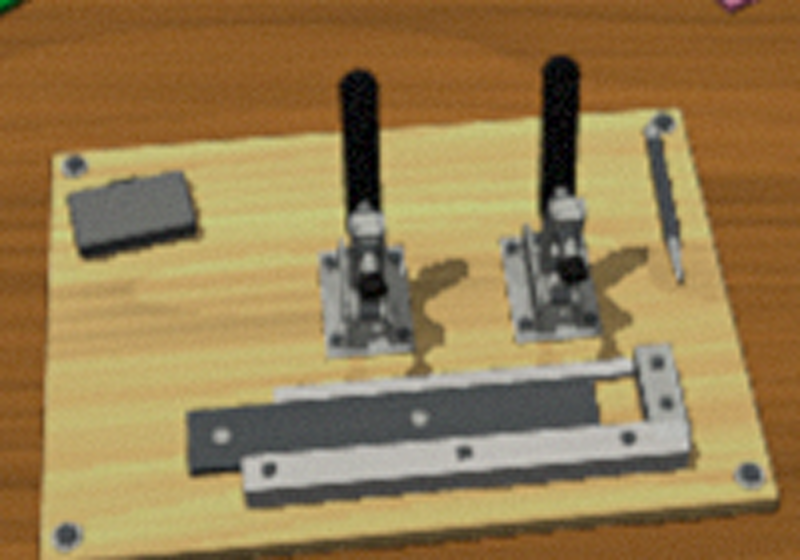

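The scene crop shows the grip tips at crop (357,72) for R and (560,60) for L, the feet at (372,285) for R and (570,267) for L, and the bar with clear room to its right.

```bash
python3 - <<'E'
from h import *
t=snap("top"); s=snap("scene")
g=lambda u,v:(205+u/4,225+v/4); f=lambda u,v:(230+u/3.8,110+v/3.7)
for n,a,b in [("Ltip",(291,182.5),g(560,66)),("Rtip",(346,179.5),g(357,79)),("Lfoot",(289.1,161.2),g(570,267)),("Rfoot",f(411,175),g(372,285))]:
    X=tri(t,a,s,b); print(n,"W",X.round(4),"J",toJ(X).round(4),"reproj",(proj(t,X)-a).round(1),(proj(s,X)-b).round(1))
for n,P in [("L",[(501,242),(583,238),(600,333),(516,343)]),("R",[(318,253),(400,249),(412,352),(328,357)])]:
    Q=np.array([toJ(ray(s,*g(*p),.021)) for p in P]); print(n,"plate scene",Q[:,:2].round(4).tolist(),Q.mean(0).round(4))
for n,u,v in [("taillo",188,470),("tail hi",188,412),("end",598,378)]: print(n,toJ(ray(s,*g(u,v),.028 if n!="taillo" else .018)).round(4))
E
```

```text
Ltip W [0.5406 0.0394 0.1948] J [-0.0327  0.1006  0.1948] reproj [-0.2 -0. ] [-0.2 -0. ]
Rtip W [ 0.5473 -0.0768  0.1925] J [-0.0364 -0.0157  0.1925] reproj [-1.2 -0. ] [-0.9 -0.1]
Lfoot W [0.6182 0.0461 0.11  ] J [0.0452 0.1003 0.11  ] reproj [0.1 0. ] [0.1 0. ]
Rfoot W [ 0.6281 -0.0682  0.108 ] J [ 0.0447 -0.0145  0.108 ] reproj [-0.7 -0. ] [-0.6 -0. ]
L plate scene [[-0.0437, 0.0758], [-0.0417, 0.128], [0.0312, 0.1267], [0.0333, 0.0747]] [-0.0052  0.1013  0.021 ]
R plate scene [[-0.0465, -0.0397], [-0.0445, 0.0118], [0.0334, 0.0114], [0.0319, -0.0392]] [-0.0064 -0.014   0.021 ]
taillo [ 0.0992 -0.1248  0.018 ]
tail hi [ 0.0666 -0.1232  0.028 ]
end [0.0677 0.1187 0.028 ]
```

```bash
cat >> h.py <<'E'
def go(j):
    s=manip.sense(); M=R.from_quat(s["tool_rot"]).as_matrix(); p=np.array(s["tcp_pos"])
    sh=M.T@(toW(j)-p)*100; d=RJ.T@M; turn=np.arctan2(d[0,2],d[0,0])  # about tool y to align x with jig x
    print("t",round(s["t"],2),"J",toJ(p).round(4),"shift cm",sh.round(2),"turn",-turn.round(3),"F",(RJ.T@np.array(s["force"])).round(2),"gap",round(s["finger_gap"],3))
    return M
E
python3 - <<'E'
from h import *
M=go([.0845,-.170,.235]); print(M@R.from_euler('y',-.375).as_matrix()-RJ)
E
```

```text
t 0.35 J [-0.346   0.6914  0.2311] shift cm [ 71.59  -0.37 -64.4 ] turn -0.375 F [0.42 0.47 0.58] gap 0.995
[[-2.10952533e-05  8.95500516e-02 -9.00488468e-02]
 [ 2.33096030e-04 -9.96423832e-01  9.95937253e-01]
 [-3.06401282e-04 -9.99999856e-01 -1.00043962e+00]]
```

```bash
python3 -m jog '[[[71.6,-1,-64.4],-0.375],[[71.6,-1,-64.4],-0.375],[[71.6,-1,-64.4],-0.375],[[71.6,-1,-64.4],-0.375],[[71.6,-1,-64.4],-0.375],[[71.6,-1,-64.4],-0.375],[[71.6,-1,-64.4],-0.375],[[71.6,-1,-64.4],-0.375],[[71.6,-1,-64.4],-0.375],[[71.6,-1,-64.4],-0.375],[[71.6,-1,-64.4],-0.375],[[71.6,-1,-64.4],-0.375],[[71.6,-1,-64.4],-0.375],[[71.6,-1,-64.4],-0.375],[[71.6,-1,-64.4],-0.375],[[71.6,-1,-64.4],-0.375],[[71.6,-1,-64.4],-0.375],[[71.6,-1,-64.4],-0.375],[[71.6,-1,-64.4],-0.375],[[71.6,-1,-64.4],-0.375]]' 0; python3 -c "
from h import *
go([.0845,-.170,.05])"
```

```text
t: 2.02
tcp_pos: [0.6121, -0.1075, 0.24]
tool_rot: [-0.706, -0.032, 0.032, 0.706]
force: [0.5, -0.6, 0.7]
finger_gap: 0.002
t 2.02 J [ 0.0253 -0.0521  0.24  ] shift cm [  5.92  19.   -11.79] turn -0.0 F [ 0.47 -0.65  0.74] gap 0.002
```

```bash
python3 -m jog '[[[5.9,0,-11.8],0],[[5.9,0,-11.8],0],[[5.9,0,-11.8],0],[[5.9,0,-11.8],0],[[5.9,0,-11.8],0],[[5.9,0,-11.8],0],[[5.9,0,-11.8],0]]'; python3 - <<'E'
from h import *
go([.0845,-.170,.022])
c=snap("top"); save(cv2.resize(c[0][110:270,230:440],None,fx=3.8,fy=3.7),"crop3.png")
E
```

```text
t: 2.6
tcp_pos: [0.6798, -0.2159, 0.2397]
tool_rot: [-0.706, -0.032, 0.033, 0.707]
force: [0.8, -0.2, -0.0]
finger_gap: 0.002
t 2.6 J [ 0.083  -0.1661  0.2397] shift cm [ 0.18 21.76 -0.42] turn 0.001 F [ 0.82 -0.28 -0.03] gap 0.002
```

View pics/crop3.png

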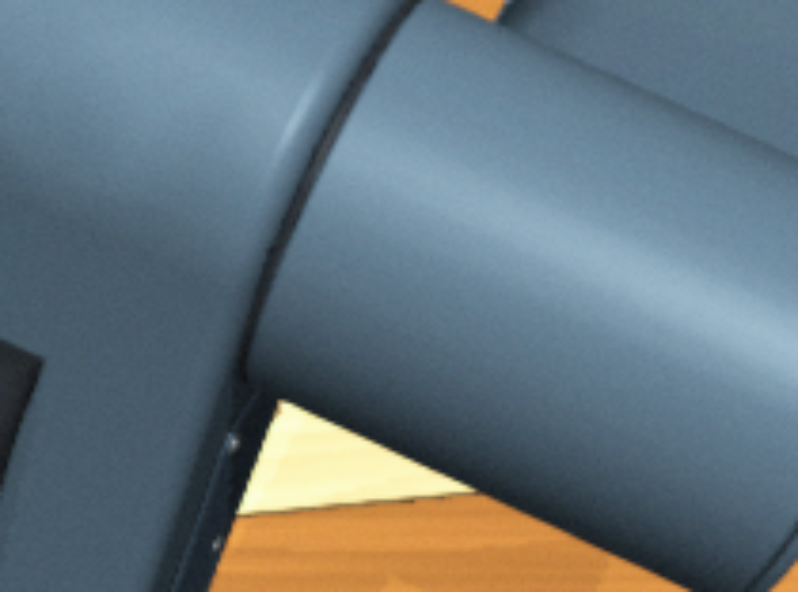

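The arm hides the jig in the top view, so I use the scene camera from here. Next I lower the tool to the board behind the tail.

```bash
python3 -m jog '[[[0.1,5,-0.3],0],[[0.1,10,-0.3],0],[[0.1,14,-0.3],0],[[0.1,17,-0.3],0],[[0.1,19,-0.3],0],[[0.1,20.5,-0.3],0],[[0.1,21.4,-0.3],0],[[0.1,21.7,-0.3],0],[[0.1,21.7,-0.3],0],[[0.1,21.7,-0.3],0]]'; python3 - <<'E'
from h import *
go([.0845,-.1405,.0225])
c=snap("scene"); save(cv2.resize(c[0][225:365,205:405],None,fx=4,fy=4,interpolation=cv2.INTER_CUBIC),"s4.png")
E
```

```text
t: 3.48
tcp_pos: [0.6836, -0.221, 0.0252]
tool_rot: [0.707, 0.033, -0.031, -0.706]
force: [0.1, 0.1, -0.4]
finger_gap: 0.002
t 3.48 J [ 0.0863 -0.1716  0.0252] shift cm [-0.18  0.26  3.11] turn 0.001 F [ 0.11  0.07 -0.43] gap 0.002
```

View pics/s4.png

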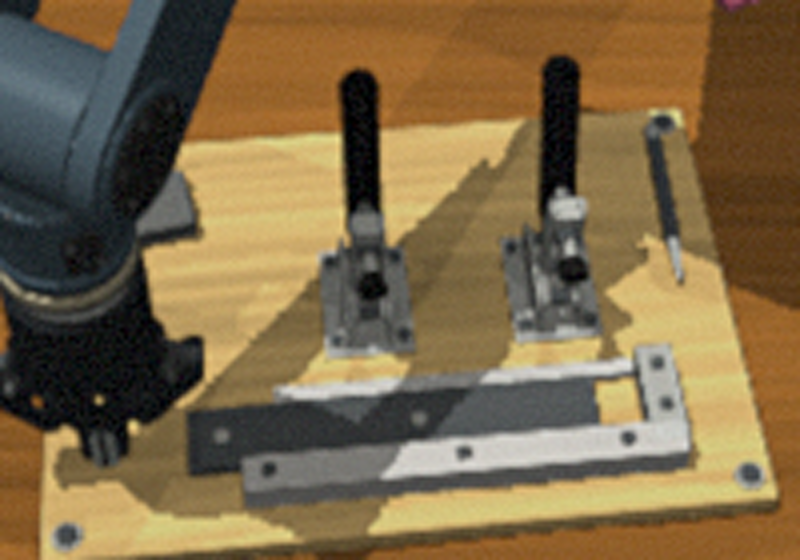

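The fingers (crop (103,460)) stand clear behind the tail (188,440). Now I push towards the stop.

```bash
python3 -m jog '[[[-0.2,0.3,0.4],0],[[-0.2,0.3,0.9],0],[[-0.2,0.3,1.4],0],[[-0.2,0.3,1.9],0],[[-0.2,0.3,2.3],0],[[-0.2,0.3,2.6],0],[[-0.2,0.3,2.9],0],[[-0.2,0.3,3.2],0],[[-0.2,0.3,3.5],0],[[-0.2,0.3,3.8],0],[[-0.2,0.3,4.0],0],[[-0.2,0.3,4.2],0],[[-0.2,0.3,4.4],0],[[-0.2,0.3,4.5],0]]'; python3 - <<'E'
from h import *
go([.0845,-.115,.0225])
E
```

```text
t: 4.7
tcp_pos: [0.6761, -0.176, 0.02]
tool_rot: [0.707, 0.032, -0.032, -0.706]
force: [0.0, -4.1, -1.2]
finger_gap: -0.001
t 4.7 J [ 0.0829 -0.1262  0.02  ] shift cm [ 0.16 -0.25  1.12] turn 0.0 F [-0.34 -4.12 -1.18] gap -0.001
```

```bash
python3 -m jog '[[[0.1,-0.15,0.2],0],[[0.1,-0.15,0.4],0],[[0.1,-0.15,0.6],0],[[0.1,-0.15,0.7],0],[[0.1,-0.15,0.8],0],[[0.1,-0.15,0.9],0],[[0.1,-0.15,0.9],0]]'; python3 - <<'E'
from h import *
go([.0845,-.115,.0225])
c=snap("scene"); save(cv2.resize(c[0][225:365,205:405],None,fx=4,fy=4,interpolation=cv2.INTER_CUBIC),"s5.png")
E
```

```text
t: 5.28
tcp_pos: [0.6765, -0.1672, 0.0217]
tool_rot: [0.707, 0.032, -0.032, -0.706]
force: [-0.1, -4.4, 1.1]
finger_gap: 0.004
t 5.28 J [ 0.0841 -0.1174  0.0217] shift cm [ 0.04 -0.08  0.24] turn 0.0 F [-0.53 -4.35  1.09] gap 0.004
```

```bash
python3 -m jog '[[[0,0,0.1],0],[[0,0,0.2],0],[[0,0,0.3],0],[[0,0,0.3],0]]'; python3 -m jog '[[[0,0,0.1],0],[[0,0,0.2],0],[[0,0,0.2],0]]'; python3 -c "
from h import *
go([.0845,-.115,.0225])"
```

```text
t: 5.67
tcp_pos: [0.6762, -0.1639, 0.0217]
tool_rot: [0.707, 0.032, -0.032, -0.706]
force: [0.7, -4.5, 1.5]
finger_gap: 0.001
t: 5.92
tcp_pos: [0.6759, -0.1619, 0.0216]
tool_rot: [0.706, 0.032, -0.032, -0.706]
force: [0.4, -4.0, 1.6]
finger_gap: 0.0
t 5.92 J [ 0.084  -0.112   0.0216] shift cm [ 0.05 -0.09 -0.3 ] turn 0.0 F [ 0.04 -4.06  1.62] gap 0.0
```

```bash
python3 -m jog '[[[0,0,0.1],0],[[0,0,0.2],0],[[0,0,0.2],0]]'; python3 -m jog '[[[0,0,0.1],0],[[0,0,0.2],0],[[0,0,0.2],0]]';  python3 - <<'E'
from h import *
go([.0845,-.115,.0225])
c=snap("scene"); save(cv2.resize(c[0][225:365,205:405],None,fx=4,fy=4,interpolation=cv2.INTER_CUBIC),"s6.png")
E
```

```text
t: 6.17
tcp_pos: [0.6758, -0.1599, 0.0216]
tool_rot: [0.706, 0.032, -0.032, -0.706]
force: [-0.1, -3.7, 1.2]
finger_gap: -0.001
t: 6.42
tcp_pos: [0.6756, -0.158, 0.0216]
tool_rot: [0.706, 0.032, -0.032, -0.706]
force: [0.4, -4.4, 1.5]
finger_gap: -0.005
t 6.42 J [ 0.084  -0.1081  0.0216] shift cm [ 0.05 -0.09 -0.69] turn 0.0 F [-0.05 -4.46  1.46] gap -0.005
```

View pics/s6.png

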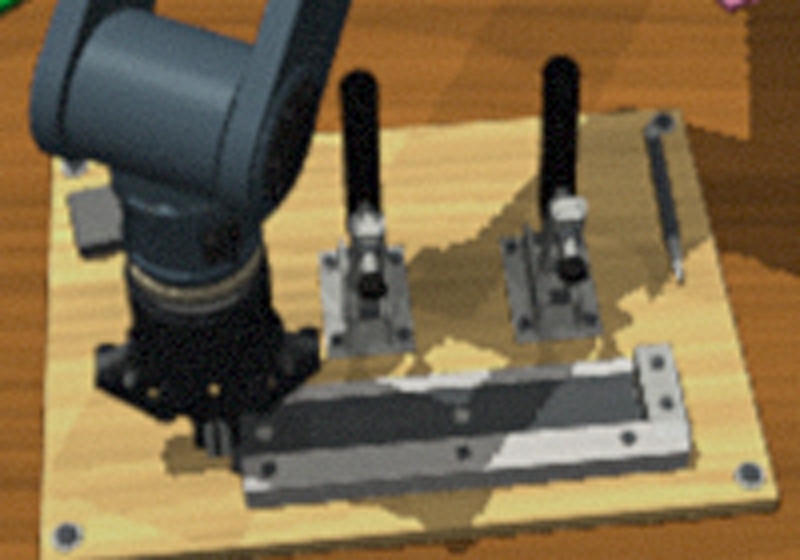

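The bar's end is at about x = 640 in the crop, almost at the stop face. I push on until the force rises.

```bash
python3 -m jog '[[[0,0,0.1],0],[[0,0,0.15],0],[[0,0,0.15],0]]'; python3 -m jog '[[[0,0,0.1],0],[[0,0,0.15],0],[[0,0,0.15],0]]'; python3 -c "
from h import *
go([.0845,-.115,.0225])"
```

```text
t: 6.72
tcp_pos: [0.6755, -0.1566, 0.0216]
tool_rot: [0.707, 0.032, -0.032, -0.706]
force: [-0.4, -4.6, 2.0]
finger_gap: 0.001
t: 6.97
tcp_pos: [0.6754, -0.1562, 0.0216]
tool_rot: [0.707, 0.032, -0.032, -0.706]
force: [0.3, -7.3, 0.6]
finger_gap: -0.0
t 6.97 J [ 0.084  -0.1063  0.0216] shift cm [ 0.05 -0.08 -0.87] turn 0.001 F [-0.35 -7.29  0.6 ] gap -0.0
```

```bash
python3 -m jog '[[[0,0,0.1],0],[[0,0,0.2],0],[[0,0,0.2],0],[[0,0,0.2],0]]'; python3 -c "
from h import *
go([.0845,-.130,.25])"
```

```text
t: 7.3
tcp_pos: [0.6755, -0.1561, 0.0217]
tool_rot: [0.708, 0.033, -0.032, -0.705]
force: [0.9, -11.9, 1.3]
finger_gap: 0.002
t 7.3 J [ 0.0841 -0.1062  0.0217] shift cm [  0.07 -22.82  -2.49] turn 0.001 F [ -0.14 -11.9    1.29] gap 0.002
```

The force rose to 12 N with no further motion, so the bar is home. I back off, go up and move across to above the right clamp.

```bash
python3 -m jog '[[[0,0,-1],0],[[0,0,-2.5],0],[[0,-4,-2.8],0],[[0,-8,-2.8],0],[[0,-12,-2.8],0],[[0,-16,-2.8],0],[[0,-20,-2.8],0],[[0,-21.5,-2.8],0],[[-2,-21.5,0],0],[[-4,-21.5,3],0],[[-6,-21.5,6],0],[[-7.5,-21.5,8],0],[[-8.1,-21.5,8.8],0],[[-8.1,-21.5,8.8],0],[[-8.1,-21.5,8.8],0],[[-8.1,-21.5,8.8],0]]'; python3 - <<'E'
from h import *
go([.002,-.015,.155])
c=snap("scene"); save(cv2.resize(c[0][205:345,205:405],None,fx=4,fy=4,interpolation=cv2.INTER_CUBIC),"s7.png")
E
```

```text
t: 8.63
tcp_pos: [0.5878, -0.0738, 0.2364]
tool_rot: [0.707, 0.032, -0.031, -0.706]
force: [-0.0, -0.3, -0.7]
finger_gap: -0.001
t 8.63 J [ 0.0042 -0.0164  0.2364] shift cm [-0.23  8.14  0.15] turn -0.0 F [-0.05 -0.28 -0.71] gap -0.001
```

View pics/s7.png

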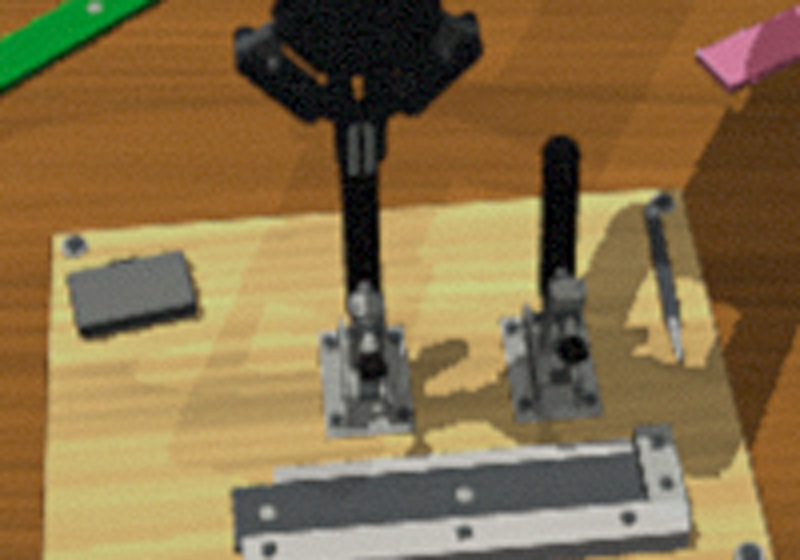

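The bar is flush with the stop, and the fingers line up with the right handle at crop x ≈ 360. I go down on the work side of the grip.

```bash
python3 -m jog '[[[0,3,0.15],0],[[0,6,0.15],0],[[0,7.5,0.15],0],[[0,7.9,0.15],0],[[0,7.9,0.15],0]]'; python3 -c "
from h import *
go([-.0134,-.015,.1575])"
```

```text
t: 9.1
tcp_pos: [0.5862, -0.0719, 0.1558]
tool_rot: [-0.706, -0.031, 0.032, 0.707]
force: [0.9, -0.1, 0.5]
finger_gap: 0.001
t 9.1 J [ 0.0027 -0.0144  0.1558] shift cm [-1.61 -0.17 -0.07] turn -0.001 F [ 0.84 -0.17  0.53] gap 0.001
```

```bash
python3 -m jog '[[[-0.8,0,0],0],[[-1.6,0,0],0],[[-2.2,0,0],0],[[-2.9,0.2,0],0],[[-3.5,0.4,0],0],[[-4.2,0.6,0],0],[[-4.7,0.9,0],0],[[-5.2,1.2,0],0],[[-5.7,1.5,0],0],[[-6.2,1.9,0],0],[[-6.2,1.9,0],0]]'; python3 - <<'E'
from h import *
go([-.075,-.015,.120])
c=snap("scene"); save(cv2.resize(c[0][205:345,205:405],None,fx=4,fy=4,interpolation=cv2.INTER_CUBIC),"s8.png")
E
```

```text
t: 10.02
tcp_pos: [0.5224, -0.0763, 0.1373]
tool_rot: [-0.706, -0.031, 0.033, 0.707]
force: [0.1, 0.9, 0.1]
finger_gap: -0.002
t 10.02 J [-0.0612 -0.013   0.1373] shift cm [-1.38  1.73 -0.21] turn 0.0 F [0.13 0.86 0.06] gap -0.002
```

View pics/s8.png

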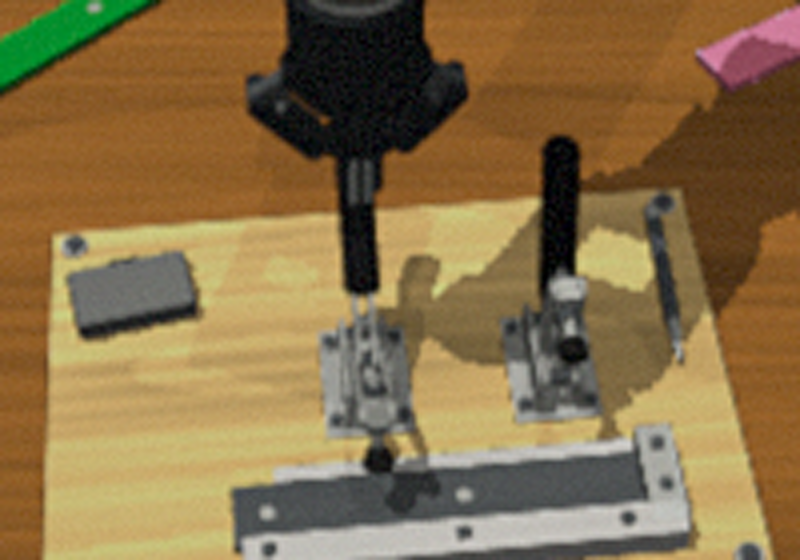

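The right handle is about half down, and its foot (crop (378,458)) is swinging towards the bar. I carry on along the arc.

```bash
python3 -m jog '[[[-0.6,0.8,-0.2],0],[[-1.0,1.2,-0.2],0],[[-1.4,1.7,-0.2],0],[[-1.7,2.2,-0.2],0],[[-2.0,2.7,-0.2],0],[[-2.3,3.2,-0.2],0],[[-2.5,3.8,-0.2],0],[[-2.6,4.2,-0.2],0],[[-2.7,4.7,-0.2],0],[[-2.7,4.7,-0.2],0]]'; python3 -c "
from h import *
go([-.091,-.015,.08])"; python3 -m jog '[[[-0.1,0.4,0],0],[[-0.2,0.8,0],0],[[-0.2,1.0,0],0],[[-0.2,1.2,0],0],[[-0.2,1.2,0],0]]'; python3 - <<'E'
from h import *
go([-.091,-.015,.073])
c=snap("scene"); save(cv2.resize(c[0][205:345,205:405],None,fx=4,fy=4,interpolation=cv2.INTER_CUBIC),"s9.png")
E
```

```text
t: 10.9
tcp_pos: [0.4967, -0.0808, 0.0904]
tool_rot: [-0.706, -0.031, 0.033, 0.707]
force: [-0.2, 1.2, -0.3]
finger_gap: -0.003
t 10.9 J [-0.0872 -0.0152  0.0904] shift cm [-0.38  1.04  0.02] turn 0.0 F [-0.13  1.25 -0.29] gap -0.003
t: 11.32
tcp_pos: [0.4955, -0.0812, 0.0789]
tool_rot: [-0.706, -0.032, 0.032, 0.707]
force: [0.3, -0.3, 1.4]
finger_gap: 0.001
t 11.32 J [-0.0885 -0.0154  0.0789] shift cm [-0.25  0.59  0.04] turn 0.0 F [ 0.23 -0.35  1.38] gap 0.001
```

View pics/s9.png

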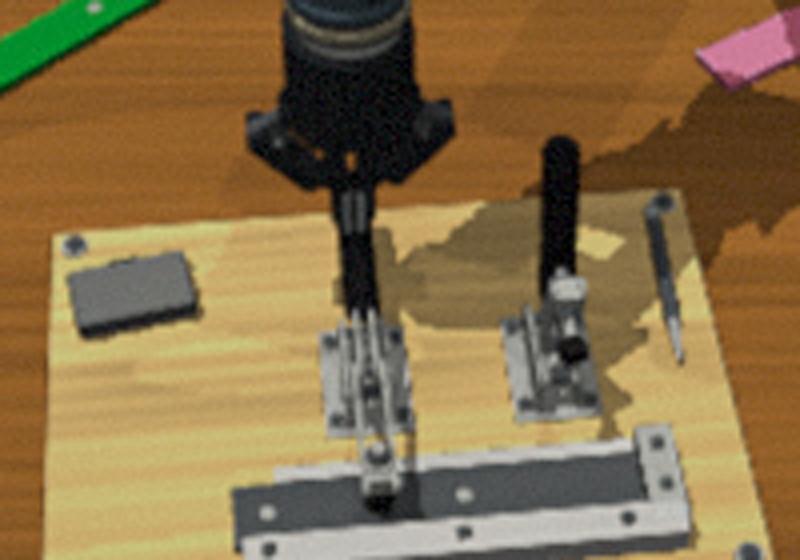

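The right foot is now just on the bar (crop (380,500)). The force is still small, so I press on in steps and watch for the peak and drop.

```bash
for i in 1 2 3; do python3 -m jog '[[[0,0.15,0],0],[[0,0.2,0],0]]' | egrep "tcp_pos|force"; done
```

```text
tcp_pos: [0.4958, -0.0813, 0.0774]
force: [-0.4, -0.5, -1.2]
tcp_pos: [0.4957, -0.0813, 0.0753]
force: [-0.6, -1.0, 0.4]
tcp_pos: [0.4957, -0.0812, 0.0733]
force: [-0.9, -0.7, -0.4]
```

```bash
for i in 1 2 3 4; do python3 -m jog '[[[0,0.15,0],0],[[0,0.2,0],0]]' | egrep "tcp_pos|force"; done
```

```text
tcp_pos: [0.4957, -0.0812, 0.0713]
force: [-0.3, 0.4, 0.2]
tcp_pos: [0.4958, -0.0813, 0.0695]
force: [-1.1, -0.5, 5.6]
tcp_pos: [0.4957, -0.0814, 0.0685]
force: [-2.6, 0.7, 15.5]
tcp_pos: [0.4956, -0.0815, 0.0675]
force: [-5.3, -0.3, 23.8]
```

The push met nothing between z = 0.077 and 0.071, then hit a hard stop at z ≈ 0.070, which is the predicted locked height. So the right clamp has snapped onto its stop. Next is the left one.

```bash
python3 -m jog '[[[0,-2,0],0],[[0,-6,0],0],[[0,-10,0],0],[[0,-14,0],0],[[0,-17,0],0],[[0,-17.2,0],0],[[2.5,-17.2,3],0],[[5,-17.2,6],0],[[7,-17.2,9],0],[[8.5,-17.2,11],0],[[9.1,-17.2,11.6],0],[[9.1,-17.2,11.6],0],[[9.1,-17.2,11.6],0],[[9.1,-17.2,11.6],0]]'; python3 - <<'E'
from h import *
go([.003,.1005,.156])
c=snap("scene"); save(cv2.resize(c[0][205:345,205:405],None,fx=4,fy=4,interpolation=cv2.INTER_CUBIC),"s10.png")
E
```

```text
t: 13.7
tcp_pos: [0.5749, 0.0415, 0.2368]
tool_rot: [0.707, 0.031, -0.032, -0.706]
force: [-0.0, 0.8, -0.6]
finger_gap: -0.002
t 13.7 J [0.0016 0.0996 0.2368] shift cm [0.15 8.08 0.09] turn -0.001 F [ 0.06  0.81 -0.61] gap -0.002
```

View pics/s10.png

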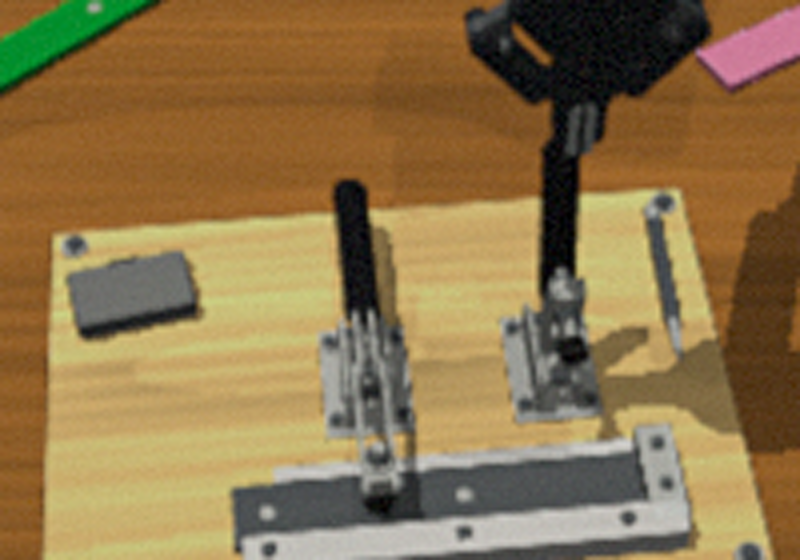

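The right clamp is locked down with its foot on the bar at crop (380,495). The fingers look slightly to +y of the left handle (582 against 562), so I check that by projection.

```bash
python3 - <<'E'
from h import *
c=snap("scene"); s=manip.sense(); k=lambda p:((proj(c,p)-[205,205])*4).round(0)
print("tcp proj",k(s["tcp_pos"]))
for y in(.09,.095,.1): print(y,"tip",k(toW([-.034,y,.19])),"mid",k(toW([-.026,y,.145])),"foot",k(toW([.045,y,.11])))
for y in(-.02,-.015): print(y,"Rfoot home",k(toW([.08,y,.03])))
im=c[0]; g=im.max(2)
for r in (242,250,258,266): 
    xs=np.where(g[r,330:370]<70)[0]+330; print(r,"dark crop x",(xs.min()-205)*4,(xs.max()+1-205)*4)
E
```

```text
tcp proj [572. 140.]
0.09 tip [540. 151.] mid [538. 214.] foot [553. 348.]
0.095 tip [549. 151.] mid [546. 213.] foot [561. 348.]
0.1 tip [557. 150.] mid [555. 213.] foot [570. 347.]
-0.02 Rfoot home [367. 494.]
-0.015 Rfoot home [375. 494.]
242 dark crop x 544 588
250 dark crop x 544 580
258 dark crop x 544 576
266 dark crop x 540 656
```

The fingers and the handle are off by the same 7–8 crop px, so they are aligned with each other. I repeat the stroke that worked on the right clamp.

```bash
python3 -m jog '[[[0.1,3,0.1],0],[[0.1,6,0.1],0],[[0.1,7.5,0.1],0],[[0.1,8.0,0.1],0],[[0.1,8.0,0.1],0]]' && python3 -m jog '[[[-0.8,0,0],0],[[-1.6,0,0],0],[[-2.2,0,0],0],[[-2.9,0.2,0],0],[[-3.5,0.4,0],0],[[-4.2,0.6,0],0],[[-4.7,0.9,0],0],[[-5.2,1.2,0],0],[[-5.7,1.5,0],0],[[-6.2,1.9,0],0],[[-6.2,1.9,0],0]]'; python3 -c "
from h import *
go([-.0612,.1005,.1373])"
```

```text
t: 14.22
tcp_pos: [0.5756, 0.0427, 0.1562]
tool_rot: [-0.706, -0.03, 0.033, 0.707]
force: [-0.4, 0.5, 0.5]
finger_gap: -0.0
t: 15.13
tcp_pos: [0.513, 0.0381, 0.1373]
tool_rot: [-0.706, -0.031, 0.033, 0.707]
force: [-0.4, 0.7, -0.1]
finger_gap: -0.002
t 15.13 J [-0.0603  0.1018  0.1373] shift cm [-0.09  0.   -0.13] turn 0.0 F [-0.37  0.78 -0.07] gap -0.002
```

```bash
python3 -m jog '[[[-0.6,0.8,-0.1],0],[[-1.0,1.2,-0.1],0],[[-1.4,1.7,-0.1],0],[[-1.7,2.2,-0.1],0],[[-2.0,2.7,-0.1],0],[[-2.3,3.2,-0.1],0],[[-2.5,3.8,-0.1],0],[[-2.6,4.2,-0.1],0],[[-2.8,4.7,-0.1],0],[[-2.9,5.1,-0.1],0],[[-3,5.5,-0.1],0],[[-3,5.8,-0.1],0],[[-3,5.8,-0.1],0]]'; for i in 1 2 3 4 5; do python3 -m jog '[[[0,0.15,0],0],[[0,0.2,0],0]]' | egrep "tcp_pos|force"; done
```

```text
t: 16.22
tcp_pos: [0.4843, 0.0344, 0.0796]
tool_rot: [-0.706, -0.031, 0.033, 0.707]
force: [0.2, 0.5, 1.2]
finger_gap: 0.002
tcp_pos: [0.485, 0.0343, 0.0782]
force: [-0.1, 0.4, -0.3]
tcp_pos: [0.4852, 0.0343, 0.0764]
force: [0.3, 0.2, 0.1]
tcp_pos: [0.4853, 0.0343, 0.0743]
force: [0.5, 0.3, 0.5]
tcp_pos: [0.4852, 0.0343, 0.0723]
force: [-0.4, -0.3, -0.5]
tcp_pos: [0.4853, 0.0343, 0.0703]
force: [-0.7, -0.1, -0.3]
```

```bash
for i in 1 2; do python3 -m jog '[[[0,0.15,0],0],[[0,0.2,0],0]]' | egrep "tcp_pos|force"; done
```

```text
tcp_pos: [0.4852, 0.0343, 0.0689]
force: [-2.7, 1.2, 11.4]
tcp_pos: [0.4851, 0.0342, 0.0679]
force: [-3.7, -0.5, 19.9]
```

The left clamp behaves the same: a free gap, then a hard stop at z ≈ 0.069. I withdraw up and towards the robot's side, then take a last look.

```bash
python3 -m jog '[[[0,-2,0],0],[[0,-6,0],0],[[0,-10,0],0],[[0,-14,0],0],[[0,-18,0],0],[[0,-20,0],0],[[0,-20,4],0],[[0,-20,8],0],[[0,-20,12],0],[[0,-20,16],0],[[0,-20,20],0],[[0,-20,24],0],[[0,-20,26],0],[[0,-20,26],0],[[0,-20,26],0],[[0,-20,26],0]]'; python3 - <<'E'
from h import *
c=snap("scene"); t=snap("top")
a=cv2.resize(c[0][205:345,205:405],None,fx=3.9,fy=3.9,interpolation=cv2.INTER_CUBIC)[:,:]; save(a,"s12.png")
b=cv2.imread("pics/scene0.png")[:,:,::-1]; d=cv2.absdiff(c[0],np.ascontiguousarray(b)).max(2)
print("sense",manip.sense()["force"])
E
```

```text
t: 18.72
tcp_pos: [0.4615, 0.2926, 0.266]
tool_rot: [0.707, 0.032, -0.032, -0.706]
force: [0.1, 0.0, -0.2]
finger_gap: -0.002
sense [0.15137829 0.013823   0.00360414]
```

View pics/s12.png

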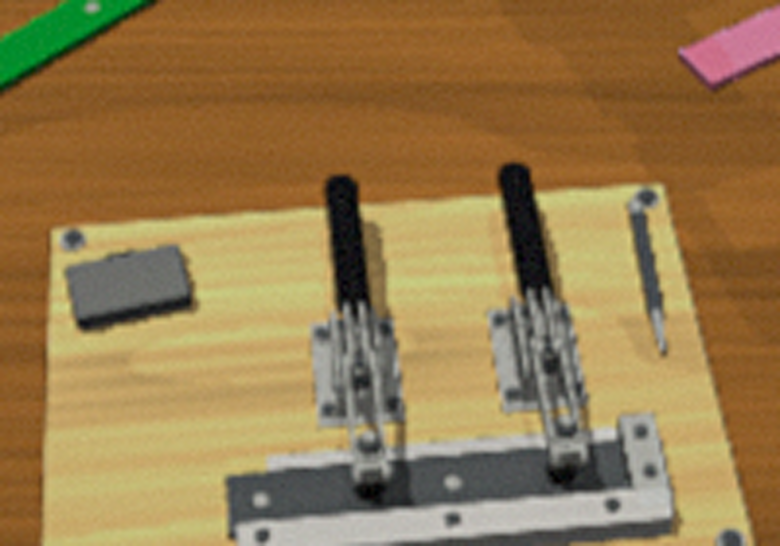

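Both handles are down in the same way, with the feet on the bar at (370,485) and (565,467). The bar's end meets the stop at about (625,465), and the case and punch have not moved. I sign off.

```bash
python3 -c "
from h import *
print(workorder.sign_off(), manip.sense()['t'])"
```

```text
the job is handed in; nothing more can be done
the job is handed in; nothing more can be done
```

I pushed the bar home against the stop and closed both toggle clamps, right then left. I handed the job in shortly after t = 18.7 s of the 58 s allowed.

- **Bar:** sliding took about 4 N. At the stop the force rose to 12 N with no further motion, and the later pictures show the bar's end flush with the stop.
- **Clamps:** each handle ran free below about z = 0.078 m, then met a hard stop at z ≈ 0.069–0.070 m, the predicted locked height. I pressed each onto its stop with about 20–24 N.
- **Last picture:** both handles are down and both feet are on the bar. The drill-bit case and punch are where they started, and the arm is clear of everything with about 0 N at the wrist.

**Not checked:**
- The feet's force on the bar (over 8 N) and the handle angles could not be read. I inferred them from the snap and the stops.
- The last picture does not show the bystanders off the jig board. The arm crossed the bench at about 0.23 m height and felt no contact.

**Disagreements:** the scene camera put things 7–8 enlarged-crop pixels (about 5 mm) off near the left clamp. Fingers and handle were off by the same amount, so it did not affect the push. The two cameras also differed by up to 5 mm on the bar's first position, so I went by the contact force there.

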